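# Tip a bulb from the scoop into the empty bulb box

### The arm

A 6-joint arm with a two-finger parallel gripper is mounted at the origin on the work surface; the furniture and walls round the work are solid. World frame = base frame: x ahead of the robot, y to its left, z up, the work surface at z = 0. Lengths are in m, angles in rad, forces in N, time in s.
With the tool pointing down it reaches from about 0.325 to 0.75 m from the base axis. Payload 7.6 kg.
Tool frame: the origin (TCP) lies at the very end of the fingers, on their centre line; the grasp point (between the pads) lies 19 mm behind it; z points along the fingers, y is the line along which they close (so a half turn about z gives the same grasp; the last joint's range is limited). The gripper opens to 85 mm and grips with 20 to 120 N. Pads are 22 mm wide; open, the fingers measure 114 mm over their backs; the gripper's body (76 mm by 85 mm) begins 54 mm behind the grasp point. The pads swing forward as they close: fully open they stand 13 mm farther back than shut.
Start: joints at [1.163, 0.052, 1.401, -0, 1.689, -0.07], TCP at [0.174, 0.495, 0.231] pointing down, gripper open.
Joint ranges: [-2.9, 2.9], [-0.91, 2.17], [0.12, 2.37], [-1.06, 4.2], [0.26, 2.73], [-2.93, 2.93]. Speed limits (rad/s): [2.57, 2.57, 3.01, 3.14, 3.14, 3.14].

### API

Orientations are given as a unit quaternion [x, y, z, w].
In Python, from bench import monitor, eyes, robot gives the robot as it stands.
- The arm moves only by the tool servo_tool, never from a script. Its argument "targets" is a list that holds one entry, the list of rows, each a list of 7 numbers: the turn, a rotation vector about the tool's x, y, z in rad, then the shift along the tool's x, y, z in m, then the finger opening in m, from 0 to 0.0854. A call has 1 to 20 rows; each row shifts and turns the commanded pose from where the row before left it, along the tool's axes as they then stand; what a row does not reach is not made up. A row lasts 1/10 s, in which the tool goes at most 50 mm and 8.59 degrees, less where a joint would pass 70% of its speed; a pose out of reach is approached as far as the arm can. A call with a gripper value outside its range is refused whole. The fingers move at their own pace and stop on an object; "squeeze" is the grip in N (left out, the last holds). Time passes only in rows, so rows that do not move let the fingers close. It gives the time, the measured TCP pose, the force, the opening and the grip force at its end, in the units of the state.
- monitor.observe(): the state, without advancing time (a new reading comes with each control period).
- eyes.capture(name): name is "side" or "top"; returns the picture (400x640x3 uint8, red, green, blue); there is no depth.
- eyes.camera_model(name): a dict with "intrinsics" (3x3 intrinsics, pixels), "eye" and "orientation" of the camera in the world. Camera axes: x right, y up, looking along -z (the intrinsics and any distortion apply to the point x, -y, -z); pixel columns grow to the right and rows downward; lengths in m; the calibration is good to about 2 mm. A picture is of the moment at which its call begins. camera_model takes no time and is no camera call.
- robot.close_job(): hands the job in; it is judged then, once.
The state is a dict: "t": time; "qpos": joint angles; "qd": joint speeds; "joint_efforts": joint torques, N m; "ee_pos": TCP position; "eef_rot": TCP orientation; "ft_force": force on the tool from outside, world axes, zero at the start; "moment": the same for the moment, N m; "opening": finger opening in m; "gripper_force": force on a finger pad.
Only numpy, scipy, OpenCV 4.12 (cv2) and the standard library are available. Lean on these libraries where they do the work, as an engineer would, in place of code of your own. Each camera call takes 0.05 s, during which the arm holds its last target. There are 200 camera calls.

### The job

Carry the green scoop by its black grip to the empty wooden bulb box and, with the lip over the box and low above its rim, tip the scoop so that the bulb rolls out over the raised wall and down into the box. Don't touch the bulb, don't knock the scoop against either box, and leave the other things on the bench where they are. Then set the empty scoop down upright on the bench and let go of it.

Things in the scene. Friction and masses are not known exactly. Their poses are not given: they have to be found in the camera images.
- scoop: Green plastic scoop cup, about 0.16 kg, loose; 134 mm long, 80 wide, 131 tall over its grip. Origin on its underside, z up, spout along +x. Floor 4 mm thick, x = -44 to +25 mm; back wall at x = -42, 75 tall; side walls at y = +-38, 70 tall, 4 thick; then a ramp rises at 32 degrees to the lip, between cheeks up to 66 mm high. Open above and at the lip. Slippery inside: tipped lip-down 60 to 65 degrees, the bulb slides out.
- scoop_grip (a point): Middle of the black grip bar above the cup, where to hold it: 118 mm above the scoop's underside, 10 mm behind its origin. The bar is 24 mm wide (along y), 26 mm tall, runs along x from -54 to +30 mm of the scoop's origin, and is joined to the cup by a post at its rear end; else it is clear all round, 35 mm above the side walls. Axes as the scoop's.
- scoop_lip (a point): Middle of the scoop's pouring lip, 81 mm ahead of its origin and 38 mm above its underside. Axes as the scoop's.
- bulb: Brown flower bulb, rigid, 56 mm across, 62 mm tall plus a green shoot tip (about 70 mm in all), about 70 g, loose, lying in the scoop at the start. Origin at the middle of its flat root end, z towards the shoot.
- bulb_center (a point): Middle of the bulb, 28 mm from its root end; 28 mm above the surface it stands on, about the same when it lies on its side.
- box_empty: The empty one of two alike pale wooden bulb boxes, square, 160 x 160 mm outside, 100 mm tall, walls 12 mm thick, fixed to the bench. Inside 136 x 136 mm; floor 30 mm above the bench, 70 mm below the rim, with small drain holes. Origin on the bench under its middle, z up, x and y square to the walls.
- box_empty_floor (a point): Middle of the empty box's inner floor, 30 mm above the bench and 70 mm below the rim. Axes as the box's.
- box_planted: The other bulb box, same sizes, fixed; a brown bulb already stands fixed in its middle. Leave it. Origin on the bench under its middle.
- tin: Bystander: printed food tin, 75 mm across, 58 mm tall, loose. Origin at the middle of its underside.
- dibber: Bystander: wooden dibber with steel point lying flat, 26 x 200 x 30 mm, loose. Origin at the middle of its underside.
- rose_head: Bystander: brass watering-can rose standing on its face, 70 mm across, 59 mm tall, loose. Origin at the middle of its underside.
Mind the look-alikes: they are no part of the job. Several things look just like the scoop: the one meant starts farthest to the robot's left.

How it is judged:
On the way, in this order (a step that is already met when the one before it is completed fails the run):
1. the scoop, with the bulb still in it, is held with its lip over the empty box, at most 80 mm above the rim (horizontal distance between scoop_lip and box_empty_floor below 0.085 m and z of scoop_lip in the frame of box_empty_floor below 0.15 m and x of bulb_center in the frame of scoop between -0.05 and 0.085 m and z of bulb_center in the frame of scoop between 0.01 and 0.1 m and y of bulb_center in the frame of scoop between -0.04 and 0.04 m), for 0.1 s.
2. the bulb is down in the empty box while the scoop is still tipped (more than 28 degrees) with its lip over the box and no more than 80 mm above the rim (x of bulb_center in the frame of box_empty_floor between -0.055 and 0.055 m and y of bulb_center in the frame of box_empty_floor between -0.055 and 0.055 m and z of bulb_center in the frame of box_empty_floor between 0 and 0.05 m and angle between scoop's own z axis and vertical above 0.5 rad and horizontal distance between scoop_lip and box_empty_floor below 0.1 m and z of scoop_lip in the frame of box_empty_floor below 0.15 m), for 0.1 s.
At the end, for the whole second after the job is handed in: The bulb lies at rest on the floor of the empty box (its middle within 55 mm of the box's middle along each side and less than 50 mm above the floor); the scoop stands upright (within 6 degrees) on the bench, at rest and released (x of bulb_center in the frame of box_empty_floor between -0.055 and 0.055 m and y of bulb_center in the frame of box_empty_floor between -0.055 and 0.055 m and z of bulb_center in the frame of box_empty_floor between 0 and 0.05 m and linear speed of bulb below 0.03 m/s and height (world z) of scoop between -0.005 and 0.008 m and angle between scoop's own z axis and vertical below 0.1 rad and linear speed of scoop below 0.02 m/s and contact force between the fingers and scoop below 0.1 N); the robot touches nothing.
It fails at once if the bulb is touched by the gripper or arm (contact force between any of the fingers, the arm and bulb above 0.5 N).
It fails at once if the scoop is knocked against a box (more than 10 N) (contact force between scoop and box_empty above 10 N or contact force between scoop and box_planted above 10 N).
It fails at once if a bystander is moved by more than 30 mm (distance of any of tin, dibber, rose_head from where it was at the start of the episode above 0.03 m).
It also fails if it takes over 69 s, if anything falls off the work surface, if the arm or the gripper's body presses on something with over 40 N, if the wrist force passes 120 N, or if a joint passes its speed limit or range.

## Working session

There is one attempt and no reset: what is moved stays moved. The work goes in short steps, Python scripts to look and compute and a tool call to move; the robot and the scene stay as the last step left them, time stands still between calls to the robot, and variables do not carry over. Pictures are saved under pics/ and viewed, at most 10 in all, crops included, and the job is handed in when it is done.

Besides the shell and the picture viewer there is one more tool, called as name(argument=value, ...), one argument or row to a line, values as JSON. servo_tool: Moves the arm, as the interface text tells. Its arguments: {"type":"object","properties":{"targets":{"type":"array","items":{"type":"array","items":{"type":"array","items":{"type":"number"}}}},"squeeze":{"type":"number"}},"required":["targets"]}

```bash
mkdir -p pics; cat > h.py <<'E'
import numpy as np, cv2
from scipy.spatial.transform import Rotation as R
from bench import monitor, eyes, robot
def cap(n,f):
    im=eyes.capture(n); cv2.imwrite('pics/'+f,cv2.cvtColor(im,cv2.COLOR_RGB2BGR)); return im
def ray(n,u,v):
    m=eyes.camera_model(n);K=np.array(m['intrinsics']);o=m['orientation']
    o=np.array(o);Rm=R.from_quat(o).as_matrix() if o.shape==(4,) else o
    d=np.linalg.inv(K)@[u,v,1]; d=Rm@[d[0],-d[1],-d[2]]
    return np.array(m['eye']),d/np.linalg.norm(d)
def onz(n,u,v,z):
    e,d=ray(n,u,v); return e+d*(z-e[2])/d[2]
def proj(n,p):
    m=eyes.camera_model(n);K=np.array(m['intrinsics']);o=np.array(m['orientation'])
    Rm=R.from_quat(o).as_matrix() if o.shape==(4,) else o
    c=Rm.T@(np.array(p)-m['eye']); q=K@[c[0],-c[1],-c[2]]; return q[:2]/q[2]
def tri(n1,p1,n2,p2):
    e1,d1=ray(n1,*p1);e2,d2=ray(n2,*p2)
    s=np.linalg.lstsq(np.c_[d1,-d2],e2-e1,rcond=None)[0]
    a=e1+s[0]*d1;b=e2+s[1]*d2; return (a+b)/2,np.linalg.norm(a-b)
E
python3 - <<'E'
from h import *
for n in('side','top'):
    cap(n,n+'0.png'); print(eyes.camera_model(n))
print(monitor.observe())
E
```

```text
{'intrinsics': array([[382.952639  ,   0.        , 322.27862601],
       [  0.        , 382.952639  , 199.29805507],
       [  0.        ,   0.        ,   1.        ]]), 'eye': array([ 0.59196083, -1.0231823 ,  0.8497844 ]), 'orientation': array([ 0.43793897,  0.00324896, -0.0103501 ,  0.89893925])}
{'intrinsics': array([[361.22541583,   0.        , 324.91304766],
       [  0.        , 361.22541583, 202.17514247],
       [  0.        ,   0.        ,   1.        ]]), 'eye': array([ 0.37692504, -0.09016341,  1.34692481]), 'orientation': array([ 0.06315316, -0.06406257, -0.69923382,  0.70921064])}
{'t': 0.1, 'qpos': array([ 1.16269731e+00,  5.28296293e-02,  1.40161813e+00,  4.34935787e-05,
        1.68859026e+00, -7.03526489e-02]), 'qd': array([ 5.25525957e-05, -9.36948160e-04, -3.76532829e-03, -2.62309080e-04,
        2.39491512e-03,  1.76496236e-04]), 'joint_efforts': array([ 1.00726269e-03, -3.82582712e+01, -3.60986245e+01, -4.78063771e-05,
        4.80237213e-03, -3.96589769e-06]), 'ee_pos': array([0.17385363, 0.49510098, 0.23052997]), 'eef_rot': array([ 1.68069120e-01,  9.85774948e-01, -6.96984056e-04, -1.92222886e-04]), 'ft_force': array([-0.24608992,  0.19735459, -0.17338729]), 'moment': array([-0.03820043,  0.02168453,  0.05968779]), 'gripper_force': 0.0, 'opening': 0.08549961239034518}
```

View pics/top0.png

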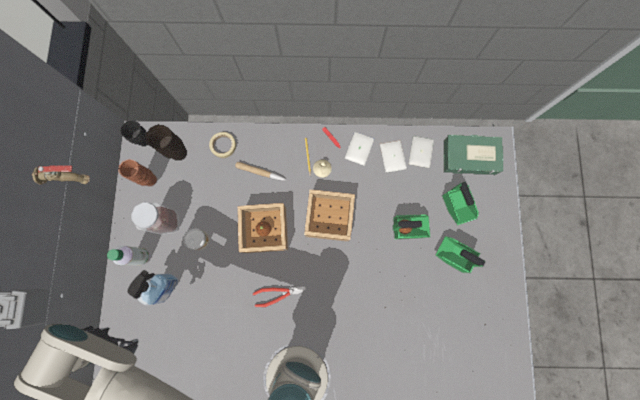

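View pics/side0.png

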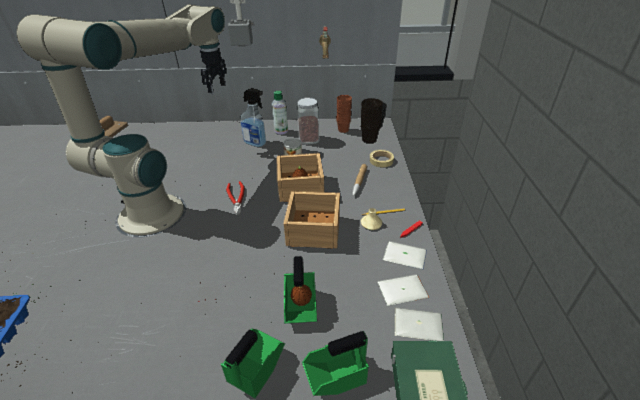

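Look-alikes for the scoop (top view; +y is towards image left):
- (411,227): farthest left, and a bulb is visible in it.
- (461,203).
- (459,253).

I choose (411,227) and check it in a close crop.

```bash
python3 - <<'E'
import cv2,numpy as np
t=cv2.imread('pics/top0.png')[200:255,380:440]; s=cv2.imread('pics/side0.png')[250:330,275:330]
f=lambda i:cv2.resize(i,(390,560),interpolation=cv2.INTER_CUBIC)
t=cv2.resize(t,None,fx=6.6,fy=6.6,interpolation=2);s=cv2.resize(s,None,fx=6.6,fy=6.6,interpolation=2)
o=np.zeros((530,t.shape[1]+s.shape[1],3),np.uint8);o[:t.shape[0],:t.shape[1]]=t;o[:s.shape[0],t.shape[1]:]=s
cv2.imwrite('pics/crop1.png',o)
E
```

```text
(no output)
```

View pics/crop1.png

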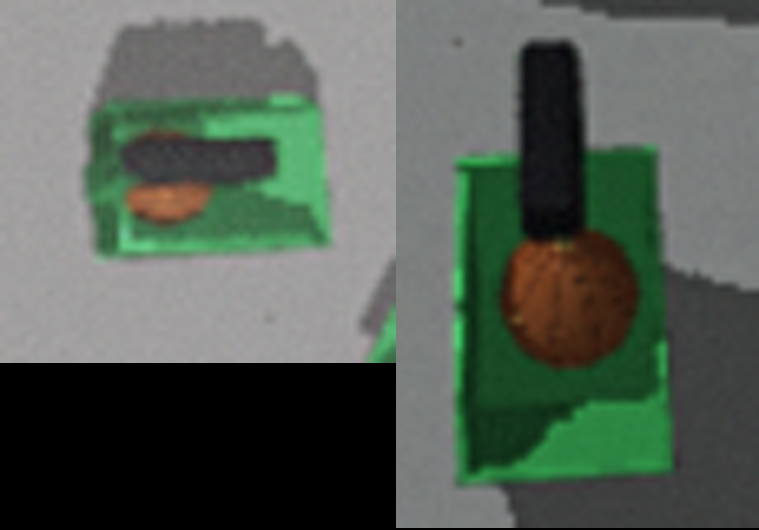

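The crop shows the leftmost scoop holding the bulb, with its spout towards image right (world -y). The black bar runs (398..421, 224) in the top view and (298, 257..285) in the side view. Next I measure.

```bash
cat > m.py <<'E'
from h import *
def mask(im,k):
    hsv=cv2.cvtColor(im,cv2.COLOR_RGB2HSV);H,S,V=[hsv[...,i].astype(int) for i in range(3)]
    if k=='black': return ((V<60)).astype(np.uint8)
    if k=='green': return ((H>45)&(H<75)&(S>140)).astype(np.uint8)
    if k=='bulb': return ((H<15)&(S>130)&(V>60)).astype(np.uint8)
    if k=='wood': return ((H>8)&(H<25)&(S>60)&(V>130)).astype(np.uint8)
def blobs(m,roi,amin=30):
    x0,y0,x1,y1=roi;c,_=cv2.findContours(m[y0:y1,x0:x1].copy(),0,1)
    return [(k+[x0,y0]) for k in c if cv2.contourArea(k)>amin]
E
python3 - <<'E'
from m import *
ld=lambda f:cv2.cvtColor(cv2.imread('pics/'+f),cv2.COLOR_BGR2RGB)
T,S=ld('top0.png'),ld('side0.png')
rois={'top':(385,205,435,245),'side':(278,250,326,328)}
rc={}
for n,im in(('top',T),('side',S)):
    for k in('black','green','bulb'):
        for c in blobs(mask(im,k),rois[n]):
            r=cv2.minAreaRect(c);rc[n,k]=r;print(n,k,r,cv2.boundingRect(c))
print('bar tri',tri('top',rc['top','black'][0],'side',rc['side','black'][0]))
b=cv2.boxPoints(rc['top','black']); print('bar corners z=.13',[onz('top',*p,.131)[:2].round(3) for p in b])
if ('top','green') in rc: print('cup top',[onz('top',*p,.06)[:2].round(3) for p in cv2.boxPoints(rc['top','green'])])
for n,im,roi in(('top',T,(300,185,362,245)),('top',T,(232,198,292,256)),('side',S,(282,188,344,250))):
    for c in blobs(mask(im,'wood'),roi,200):
        r=cv2.minAreaRect(c);print('box',n,r)
        if n=='top':
            P=np.array([onz(n,*p,.1)[:2] for p in cv2.boxPoints(r)]);print(P.round(3),P.mean(0))
E
```

```text
side black ((291.54949951171875, 300.9950866699219), (36.91587829589844, 14.826054573059082), 84.2894058227539) (285, 283, 16, 38)
side black ((300.5, 280.5), (49.0, 21.0), 90.0) (290, 256, 22, 50)
side green ((299.03228759765625, 297.58154296875), (48.6472053527832, 32.172611236572266), 86.8201675415039) (284, 273, 33, 50)
side bulb ((300.0, 295.5), (17.0, 16.0), 90.0) (292, 287, 17, 18)Traceback (most recent call last):
  File "<stdin>", line 10, in <module>
KeyError: ('top', 'black')
```

```bash
python3 - <<'E'
from m import *
ld=lambda f:cv2.cvtColor(cv2.imread('pics/'+f),cv2.COLOR_BGR2RGB)
T,S=ld('top0.png'),ld('side0.png')
rois={'top':(385,214,435,245),'side':(278,250,326,292)}
rc={}
for n,im in(('top',T),('side',S)):
    i=im.astype(int); bl=((i.max(2)<85)&(i.max(2)-i.min(2)<22)).astype(np.uint8)
    for c in blobs(bl,rois[n]): rc[n]=cv2.minAreaRect(c);print(n,rc[n])
    for c in blobs(mask(im,'green'),(385,205,435,245) if n=='top' else (278,250,326,328)): print('green',cv2.boundingRect(c))
print('bar tri',tri('top',rc['top'][0],'side',rc['side'][0]))
b=cv2.boxPoints(rc['top']); print('bar corners z=.131',[onz('top',*p,.131)[:2].round(3) for p in b])
g=blobs(mask(T,'green'),(385,205,435,245)); r=cv2.minAreaRect(max(g,key=cv2.contourArea)); print('green',r,[onz('top',*p,.05)[:2].round(3) for p in cv2.boxPoints(r)])
for n,im,roi in(('top',T,(300,185,362,245)),('top',T,(232,198,292,256)),('side',S,(282,188,344,250))):
    for c in blobs(mask(im,'wood'),roi,200):
        r=cv2.minAreaRect(c);print('box',n,r)
        if n=='top':
            P=np.array([onz(n,*p,.1)[:2] for p in cv2.boxPoints(r)]);print(P.round(3),P.mean(0))
        else: c=c[:,0]; print('top corners',c[np.argmin(c.sum(1))],c[np.argmax(c[:,0]-c[:,1])])
E
```

```text
top ((409.5, 223.5), (23.0, 7.0), 0.0)
side ((298.0, 270.5), (29.0, 10.0), 90.0)
side ((311.0, 251.5), (3.0, 28.0), 90.0)
green (284, 273, 33, 50)
bar tri (array([ 0.5445491 , -0.36615548,  0.16997617]), np.float64(0.040732153803097755))
bar corners z=.131 [array([ 0.517, -0.338]), array([ 0.54 , -0.339]), array([ 0.542, -0.417]), array([ 0.518, -0.416])]Traceback (most recent call last):
  File "<stdin>", line 12, in <module>
ValueError: max() iterable argument is empty
```

```bash
sed -i 's/(H>45)&(H<75)&(S>140)/(H>45)\&(H<80)\&(S>90)/' m.py; python3 - <<'E'
from m import *
ld=lambda f:cv2.cvtColor(cv2.imread('pics/'+f),cv2.COLOR_BGR2RGB)
T,S=ld('top0.png'),ld('side0.png')
print('bar tri',tri('top',(409.5,223.5),'side',(298,270.5)), proj('side',(.529,-.377,.13)))
print(T[238,411],T[200:206,330],T[192:196,330])
g=np.array(blobs(mask(T,'green'),(385,205,435,245),5),dtype=object)
if len(g):
    r=cv2.minAreaRect(max(g,key=cv2.contourArea)); print('green',r,[onz('top',*p,.05)[:2].round(3) for p in cv2.boxPoints(r)])
for n,im,roi in(('top',T,(300,185,362,245)),('top',T,(232,198,292,256)),('side',S,(282,188,344,250))):
    for c in blobs(mask(im,'wood'),roi,100):
        r=cv2.minAreaRect(c);print('box',n,r)
        if n=='top':
            P=np.array([onz(n,*p,.1)[:2] for p in cv2.boxPoints(r)]);print(P.round(3),P.mean(0))
        else: print(cv2.approxPolyDP(c,4,True)[:,0].tolist())
E
```

```text
bar tri (array([ 0.53045045, -0.37971061,  0.12223067]), np.float64(0.0005107188687193047)) [297.18447751 267.60191743]
[120 146 120] [[191 150 103]
 [197 157 111]
 [197 156 113]
 [196 154 109]
 [181 141 100]
 [124  99  80]] [[203 177 145]
 [225 196 159]
 [217 187 152]
 [189 163 128]]Traceback (most recent call last):
  File "<stdin>", line 8, in <module>
cv2.error: OpenCV(4.12.0) :-1: error: (-5:Bad argument) in function 'contourArea'
> Overload resolution failed:
>  - contour data type = object is not supported
>  - Expected Ptr<cv::UMat> for argument 'contour'
```

```bash
python3 - <<'E'
from m import *
ld=lambda f:cv2.cvtColor(cv2.imread('pics/'+f),cv2.COLOR_BGR2RGB)
T,S=ld('top0.png'),ld('side0.png')
i=T.astype(int)
bl=((i.max(2)<85)&(i.max(2)-i.min(2)<22))[214:240,385:435]; v,u=np.nonzero(bl);print(len(u))
P=np.array([onz('top',a+385,b+214,.131)[:2] for a,b in zip(u,v)]);w,V=np.linalg.eigh(np.cov(P.T));print('yaw bar',V[:,1],P.mean(0))
G=((i[...,1]>i[...,0]*1.25)&(i[...,1]>i[...,2]*1.25)).astype(np.uint8)
for c in blobs(G,(380,200,440,245),20):
    r=cv2.minAreaRect(c);print('green',r,[onz('top',*p,.05)[:2].round(3) for p in cv2.boxPoints(r)])
W=lambda i:((i[...,0]>i[...,2]*1.22)&(i[...,0]>110)).astype(np.uint8)
for n,im,roi in(('top',T,(298,180,365,248)),('top',T,(230,194,294,258)),('side',S,(280,186,346,252))):
    for c in blobs(W(im.astype(int)),roi,300):
        r=cv2.minAreaRect(c);print('box',n,r)
        if n=='top':
            P=np.array([onz(n,*p,.1)[:2] for p in cv2.boxPoints(r)]);print(P.round(3),P.mean(0),[proj('side',(*p,.1)).round() for p in P])
        else: print(cv2.approxPolyDP(c,3,True)[:,0].tolist())
E
```

```text
151
yaw bar [-0.0155606   0.99987893] [ 0.5280151  -0.37786245]
green ((410.9020690917969, 226.14990234375), (23.43799591064453, 36.01041793823242), 87.61405944824219) [array([ 0.569, -0.336]), array([ 0.576, -0.467]), array([ 0.491, -0.467]), array([ 0.484, -0.338])]
box top ((329.40850830078125, 214.82318115234375), (46.49168014526367, 47.92729187011719), 6.340191841125488)
[[ 0.484 -0.019]
 [ 0.653 -0.033]
 [ 0.636 -0.196]
 [ 0.469 -0.178]] [ 0.56045032 -0.10648319] [array([288., 191.]), array([340., 193.]), array([337., 227.]), array([280., 224.])]
box top ((261.0641784667969, 227.4754638671875), (48.12844467163086, 48.04157257080078), 87.51044464111328)
[[0.591 0.221]
 [0.601 0.053]
 [0.434 0.04 ]
 [0.425 0.204]] [0.51280217 0.12969626] [array([320., 152.]), array([323., 178.]), array([274., 181.]), array([275., 156.])]
box side ((311.21270751953125, 205.4585723876953), (54.60862731933594, 39.892154693603516), 3.012787342071533)
[[339, 193], [325, 193], [321, 186], [319, 191], [291, 190], [283, 223], [335, 226]]
```

servo_tool(
  targets=[
    [[0,0,0,0,0,-0.04,0.085],[0,0,0,0,0,-0.04,0.085],[0,0,0,-0.032,-0.036,0,0.085],[0,0,0,-0.032,-0.036,0,0.085],[0,0,0,-0.032,-0.036,0,0.085],[0,0,0,-0.032,-0.036,0,0.085],[0,0,0,-0.032,-0.036,0,0.085],[0,0,0,-0.032,-0.036,0,0.085],[0,0,0,-0.032,-0.036,0,0.085],[0,0,0,-0.032,-0.036,0,0.085],[0,0,0,-0.032,-0.036,0,0.085],[0,0,0,-0.032,-0.036,0,0.085],[0,0,0,-0.032,-0.036,0,0.085],[0,0,0,-0.032,-0.036,0,0.085],[0,0,0,-0.032,-0.036,0,0.085],[0,0,0,-0.032,-0.036,0,0.085],[0,0,0,-0.032,-0.036,0,0.085],[0,0,0,-0.032,-0.036,0,0.085],[0,0,0,-0.032,-0.036,0,0.085],[0,0,0,0,0,0,0.085]],
  ],
  squeeze=60,
)

```text
t: 2.1
ee_pos: [0.4847, -0.2666, 0.3067]
eef_rot: [0.17, 0.985, 0.001, -0.003]
ft_force: [0.1, 0.8, -1.2]
opening: 0.0847
gripper_force: 0.0
```

servo_tool(
  targets=[
    [[0,0,0.13,0,0,0,0.085],[0,0,0.13,0,0,0,0.085],[0,0,0.13,0,0,0,0.085],[0,0,0.13,0,0,0,0.085],[0,0,0.13,0,0,0,0.085],[0,0,0.13,0,0,0,0.085],[0,0,0.13,0,0,0,0.085],[0,0,0.13,0,0,0,0.085],[0,0,0.13,0,0,0,0.085],[0,0,0.05,0,0,0,0.085],[0,0,0,0,0,0,0.085]],
  ],
)

```text
t: 3.2
ee_pos: [0.4843, -0.2618, 0.3112]
eef_rot: [0.702, 0.712, 0.0, -0.0]
ft_force: [0.1, -0.1, -0.1]
opening: 0.0851
gripper_force: 0.0
```

```bash
cat >> h.py <<'E'
def st(p=True):
    s=monitor.observe();M=R.from_quat(s['eef_rot']).as_matrix();
    if p: print('t',round(s['t'],2),'q',s['qpos'].round(4).tolist(),'p',s['ee_pos'].round(4),'x',M[:,0].round(3),'y',M[:,1].round(3),'z',M[:,2].round(3),'F',s['ft_force'].round(1),'open',round(s['opening'],4),s['gripper_force'])
    return s,M
E
python3 -c "
from h import *
s,M=st();print('shift to pregrasp',M.T@(np.array([.530,-.379,.180])-s['ee_pos']))"
```

```text
t 3.2 q [-0.5627, 0.1222, 1.1688, 0.0002, 1.8509, -0.5759] p [ 0.4843 -0.2618  0.3112] x [-0.013  1.     0.   ] y [ 1.     0.013 -0.   ] z [-0.  0. -1.] F [ 0.1 -0.1 -0.1] open 0.0851 0.0
shift to pregrasp [-0.11785688  0.04420723  0.13119824]
```

servo_tool(
  targets=[
    [[0,0,0,-0.03,0.011,0.02,0.085],[0,0,0,-0.03,0.011,0.02,0.085],[0,0,0,-0.03,0.011,0.02,0.085],[0,0,0,-0.028,0.01,0.02,0.085],[0,0,0,0,0,0.025,0.085],[0,0,0,0,0,0.025,0.085],[0,0,0,0,0,0,0.085],[0,0,0,0,0,0,0.085]],
  ],
)

```text
t: 4.0
ee_pos: [0.5289, -0.3795, 0.1818]
eef_rot: [0.702, 0.712, 0.0, -0.0]
ft_force: [0.0, 0.4, 0.2]
opening: 0.0852
gripper_force: 0.0
```

```bash
python3 -c "
from h import *
s,M=st();print('shift',M.T@(np.array([.529,-.379,.099])-s['ee_pos']))
im=cap('side','side1.png')
im=cv2.cvtColor(im,4)
cv2.imwrite('pics/crop2.png',cv2.resize(im[200:330,240:360],None,fx=4.5,fy=4.5))"
```

```text
t 4.0 q [-0.6791, 0.4289, 1.0598, 0.0001, 1.6533, -0.6932] p [ 0.5289 -0.3795  0.1818] x [-0.014  1.     0.   ] y [ 1.     0.014 -0.   ] z [-0.  0. -1.] F [0.  0.4 0.2] open 0.0852 0.0
shift [4.24569815e-04 9.92883159e-05 8.27648318e-02]
```

View pics/crop2.png

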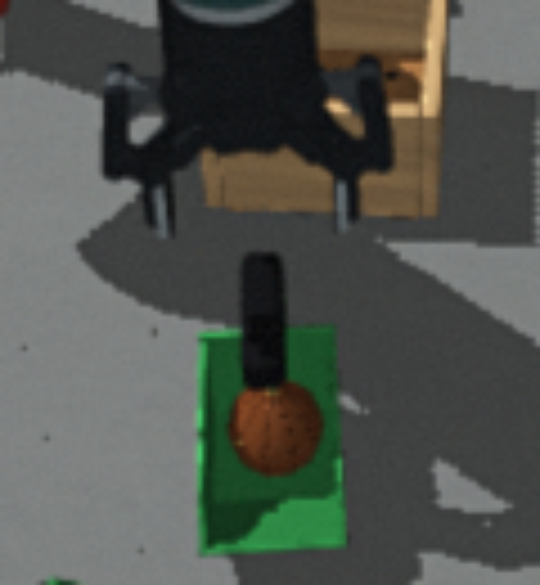

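The fingers straddle the bar at crop (160,210) and (345,210), with the bar at (263,310). I go down, close and lift slightly.

servo_tool(
  targets=[
    [[0,0,0,0,0,0.025,0.085],[0,0,0,0,0,0.025,0.085],[0,0,0,0,0,0.02,0.085],[0,0,0,0,0,0.012,0.085],[0,0,0,0,0,0,0.085],[0,0,0,0,0,0,0.05],[0,0,0,0,0,0,0.035],[0,0,0,0,0,0,0.03],[0,0,0,0,0,0,0.02],[0,0,0,0,0,0,0.01],[0,0,0,0,0,0,0.01],[0,0,0,0,0,0,0.01],[0,0,0,0,0,0,0.01],[0,0,0,0,0,0,0.01]],
  ],
  squeeze=70,
)

```text
t: 5.45
ee_pos: [0.5294, -0.3801, 0.1002]
eef_rot: [0.702, 0.712, 0.0, 0.001]
ft_force: [1.7, -0.2, 5.1]
opening: 0.0226
gripper_force: 68.9
```

```bash
python3 -c "
from h import *
st()
from scipy.optimize import least_squares
D=[(.0528,1.4016,.17385,.4951,.2305),(.1222,1.1688,.4843,-.2618,.3112),(.4289,1.0598,.5289,-.3795,.1818)]
s=monitor.observe();D.append((s['qpos'][1],s['qpos'][2],*s['ee_pos']))
D=np.array(D);q2,q23=D[:,0],D[:,0]+D[:,1];r=np.hypot(D[:,2],D[:,3])
# r=r0+a sin q2+b sin q23 ; z=h'+a cos q2+b cos q23
f=lambda p:np.r_[p[0]+p[1]*np.sin(q2)+p[2]*np.sin(q23)-r,p[3]+p[1]*np.cos(q2)+p[2]*np.cos(q23)-D[:,4]]
o=least_squares(f,[0,.4,.5,-.2]);print(o.x,abs(o.fun).max())"
```

```text
t 5.45 q [-0.6794, 0.4775, 1.1603, 0.0001, 1.502, -0.6924] p [ 0.5294 -0.3801  0.1002] x [-0.013  1.    -0.001] y [1.    0.013 0.001] z [ 0.001 -0.001 -1.   ] F [ 1.7 -0.2  5.1] open 0.0226 68.86180758476257
[ 0.00429394  0.30087497  0.51783264 -0.13178049] 0.011867796552320398
```

servo_tool(
  targets=[
    [[0,0,0,0,0,-0.01,0.01],[0,0,0,0,0,-0.02,0.01],[0,0,0,0,0,-0.025,0.01],[0,0,0,0,0,-0.025,0.01],[0,0,0,0,0,-0.025,0.01],[0,0,0,0,0,-0.025,0.01],[0,0,0,0,0,-0.025,0.01],[0,0,0,0,0,-0.015,0.01],[0,0,0,0,0,0,0.01],[0,0,0,0,0,0,0.01]],
  ],
)

```text
t: 6.45
ee_pos: [0.5287, -0.3796, 0.2681]
eef_rot: [0.703, 0.712, -0.0, -0.001]
ft_force: [0.0, -0.5, -3.0]
opening: 0.0231
gripper_force: 68.3
```

```bash
python3 -c "
from h import *
s,M=st()
from scipy.optimize import least_squares
D=[(.0528,1.4016,.17385,.4951,.2305),(.1222,1.1688,.4843,-.2618,.3112),(.4289,1.0598,.5289,-.3795,.1818),(.4775,1.1603,.5294,-.3801,.1002)]
D.append((s['qpos'][1],s['qpos'][2],*s['ee_pos']))
D=np.array(D);q2,q23=D[:,0],D[:,0]+D[:,1];r=np.hypot(D[:,2],D[:,3])
f=lambda p:np.r_[p[0]+p[1]*np.sin(q2)+p[2]*np.sin(q23)+p[4]*np.cos(q23)-r,p[3]+p[1]*np.cos(q2)+p[2]*np.cos(q23)-p[4]*np.sin(q23)-D[:,4]]
o=least_squares(f,[0,.4,.5,-.2,0]);print(o.x,o.fun.round(4))
cap('side','side2.png')"
```

```text
t 6.45 q [-0.6795, 0.4179, 0.9036, 0.0001, 1.822, -0.6924] p [ 0.5287 -0.3796  0.2681] x [-0.013  1.     0.001] y [ 1.     0.013 -0.001] z [-0.001  0.001 -1.   ] F [ 0.  -0.5 -3. ] open 0.0231 68.30546379089355
[ 0.00117501  0.35240018  0.49647699 -0.07532403  0.10443267] [ 0.0003 -0.0004  0.0001 -0.0002  0.0002  0.     -0.     -0.      0.
 -0.    ]
```

View pics/side2.png

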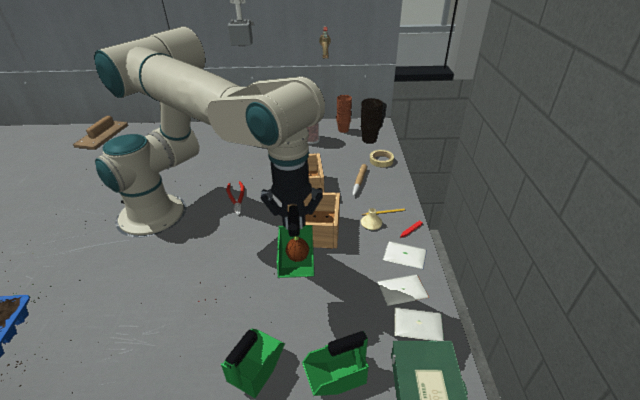

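The scoop is lifted level with the bulb in it, at (297,250). I do a small backward tilt to identify the wrist geometry.

servo_tool(
  targets=[
    [[0,-0.08,0,0,0,0,0.01],[0,-0.08,0,0,0,0,0.01],[0,0,0,0,0,0,0.01],[0,0,0,0,0,0,0.01]],
  ],
)

```text
t: 6.9
ee_pos: [0.5287, -0.3792, 0.2681]
eef_rot: [0.7, 0.71, -0.056, 0.055]
ft_force: [-1.5, 0.1, -2.2]
opening: 0.023
gripper_force: 68.5
```

```bash
cat > k.py <<'E'
from h import *
from scipy.optimize import least_squares
LO=np.array([-2.9,-.91,.12,-1.06,.26,-2.93]);HI=np.array([2.9,2.17,2.37,4.2,2.73,2.93])
D,SG=.345,1
def fk(q,D=None,sg=None):
    D=globals()['D'] if D is None else D; sg=SG if sg is None else sg
    a,b,c,r0=.3524,.4965,.1044,.0012;z0=D-.0753
    E=lambda ax,t:R.from_euler(ax,t)
    q1=E('z',q[0]);f=E('y',q[1]+q[2])
    w=q1.apply(np.array([r0,0,z0])+E('y',q[1]).apply([0,0,a])+f.apply([c,0,b]))
    Rt=q1*f*E('z',sg*q[3])*E('y',q[4])*E('z',q[5])*E('z',np.pi/2)
    return w+Rt.apply([0,0,D]),Rt
E
python3 -c "
from k import *
s,M=st()
for sg in(1,-1):
    def f(p):
        x,Rt=fk(s['qpos'],p[0],sg);return np.r_[x-s['ee_pos'],.3*(Rt.as_matrix()-M).ravel()]
    o=least_squares(f,[.3]);print(sg,o.x,abs(o.fun).max())"
```

```text
t 6.9 q [-0.6244, 0.3392, 1.0092, -0.1278, 1.6996, -0.6605] p [ 0.5287 -0.3792  0.2681] x [-0.014  0.988 -0.156] y [ 1.     0.014 -0.002] z [ 0.001 -0.156 -0.988] F [-1.5  0.1 -2.2] open 0.023 68.48284721374512
1 [0.0869575] 0.0209765206642345
-1 [0.10223696] 0.06150631295107428
```

```bash
python3 -c "
from k import *
s,M=st(0)
for sg in(1,-1):
    print(sg,(fk(s['qpos'],.2,sg)[1].as_matrix()-M).round(3).tolist())
q=s['qpos'];E=lambda ax,t:R.from_euler(ax,t)
def f(p):
    D,e,sh=p;a,b,c,r0=.3524,.4965,.1044,.0012;z0=D-.0753
    q1=E('z',q[0]);F=E('y',q[1]+q[2])
    w=q1.apply(np.array([r0+e,0,z0])+E('y',q[1]).apply([0,0,a])+F.apply([c,0,b]))
    B=F*E('z',q[3])*E('y',q[4]);B=q1*B
    return w+B.apply([e,0,D])+0*sh-s['ee_pos']
o=least_squares(f,[.2,0,0]);print(o.x,o.fun)
"
```

```text
1 [[-0.0, 0.0, -0.0], [0.0, -0.0, -0.0], [-0.0, -0.0, 0.0]]
-1 [[-0.048, -0.013, 0.148], [0.01, 0.041, 0.205], [0.196, 0.152, 0.0]]
[0.08775146 0.00694355 0.        ] [-0.0208837  -0.00030541 -0.00297467]
```

```bash
python3 -c "
from k import *
s,M=st(0)
q=s['qpos'];E=lambda ax,t:R.from_euler(ax,t)
for fix in(0,1,2):
  def f(p):
    D,e,c2,l=p
    if fix==0: e=l=0
    if fix==1: l=0
    if fix==2: e=0;
    a,b,c,r0=.3524,.4965,.1044,.0012;z0=D-.0753
    q1=E('z',q[0]);F=E('y',q[1]+q[2])
    B=F*E('z',q[3])
    w=np.array([r0+e,0,z0])+E('y',q[1]).apply([0,0,a])+F.apply([c-c2,0,b])+B.apply([c2,l,0])
    B=B*E('y',q[4])
    w=w-[0,l,0]
    return q1.apply(w+B.apply([e,0,D]))-s['ee_pos']
  o=least_squares(f,[.2,0,0,0]);print(o.x,o.fun)
"
```

```text
[ 2.66682418e-01 -5.98641618e-20 -2.74971623e-01  0.00000000e+00] [ 2.83385164e-06 -1.81464579e-04 -2.30979901e-03]
[ 0.26666172 -0.02480243 -0.27927805  0.        ] [-1.44845885e-07  3.31297457e-08 -2.72721897e-08]
[ 2.71062483e-01  9.25389846e-18 -2.79278778e-01 -1.84299067e-02] [-8.97987485e-08  2.07266328e-08 -2.16091297e-08]
```

```bash
cat > fit.py <<'E'
from h import *
from scipy.optimize import least_squares
Q=[[1.1627,.05283,1.40162,0,1.68859,-.0704],[-.5627,.1222,1.1688,.0002,1.8509,-.5759],[-.6791,.4289,1.0598,.0001,1.6533,-.6932],[-.6794,.4775,1.1603,.0001,1.502,-.6924],[-.6795,.4179,.9036,.0001,1.822,-.6924],[-.6244,.3392,1.0092,-.1278,1.6996,-.6605]]
P=[[.17385,.4951,.2305],[.4843,-.2618,.3112],[.5289,-.3795,.1818],[.5294,-.3801,.1002],[.5287,-.3796,.2681],[.5287,-.3792,.2681]]
E=lambda ax,t:R.from_euler(ax,t)
def fk(q,p):
    a,b,c,r0,h,D,e,ey,c2=p
    q1=E('z',q[0]);F=E('y',q[1]+q[2]);B=F*E('z',q[3]);T=B*E('y',q[4])
    x=np.array([r0,0,h])+E('y',q[1]).apply([0,0,a])+F.apply([c,0,b])+B.apply([c2,ey,0])+T.apply([e,-ey,D])
    return q1.apply(x),q1*T*E('z',q[5]+np.pi/2)
if __name__=='__main__':
    for free in([0,1,2,3,4,5],[0,1,2,3,4,5,6],[0,1,2,3,4,5,7],[0,1,2,3,4,5,8]):
        def full(p): v=np.zeros(9);v[free]=p;return v
        f=lambda p:np.concatenate([fk(q,full(p))[0]-x for q,x in zip(Q,P)])
        o=least_squares(f,np.r_[.35,.45,.05,0,.3,.25,0,0,0][free]);print(free,o.x.round(3),abs(o.fun).max().round(4), np.linalg.cond(o.jac).round())
    for q in Q: pass
E
python3 fit.py
```

```text
[0, 1, 2, 3, 4, 5] [ 0.364  0.495  0.128 -0.002  0.01   0.073] 0.0339 47.0
[0, 1, 2, 3, 4, 5, 6] [0.364 0.495 0.128 0.003 0.011 0.073 0.005] 0.0339 82.0
[0, 1, 2, 3, 4, 5, 7] [ 0.364  0.495  0.128 -0.002  0.01   0.073  1.636] 0.0339 292827060.0
[0, 1, 2, 3, 4, 5, 8] [ 0.353  0.498  0.39  -0.002  0.203  0.277 -0.284] 0.0339 136.0
```

```bash
sed -i 's/np.array(\[r0,0,h\])/np.array([r0,ey,h])/; s/B.apply(\[c2,ey,0\])+T.apply(\[e,-ey,D\])/B.apply([c2,0,0])+T.apply([e,0,D])/' fit.py; python3 fit.py
```

```text
[0, 1, 2, 3, 4, 5] [ 0.364  0.495  0.128 -0.002  0.01   0.073] 0.0339 47.0
[0, 1, 2, 3, 4, 5, 6] [0.364 0.495 0.128 0.003 0.011 0.073 0.005] 0.0339 82.0
[0, 1, 2, 3, 4, 5, 7] [ 0.353  0.496  0.106 -0.     0.207  0.281  0.037] 0.0 49.0
[0, 1, 2, 3, 4, 5, 8] [ 0.353  0.498  0.39  -0.002  0.203  0.277 -0.284] 0.0339 136.0
```

```bash
cat > plan.py <<'E'
from fit import *
PR=[.353,.496,.106,0,.207,.281,0,.037,0]
free=[0,1,2,3,4,5,7]
def full(p): v=np.zeros(9);v[free]=p;return v
o=least_squares(lambda p:np.concatenate([fk(q,full(p))[0]-x for q,x in zip(Q,P)]),[.353,.496,.106,0,.207,.281,.037]);PR=full(o.x)
LO=np.array([-2.9,-.91,.12,-1.06,.26,-2.93]);HI=np.array([2.9,2.17,2.37,4.2,2.73,2.93])
LIP=np.array([-.091,0,.061])
def pose(lip,psi,th):
    S=E('z',psi)*E('y',th)            # scoop axes
    T=S*R.from_matrix(np.array([[-1,0,0],[0,1,0],[0,0,-1.]]).T)
    return np.array(lip)-T.apply(LIP),T
def ik(x,T,q0):
    f=lambda q:np.r_[(fk(q,PR)[0]-x),.3*(fk(q,PR)[1].inv()*T).as_rotvec()]
    o=least_squares(f,np.clip(q0,LO+1e-6,HI-1e-6),bounds=(LO,HI));return o.x,np.abs(o.fun).max()
E
python3 - <<'E'
from plan import *
print(PR)
C=np.array([.562,-.106]);q0=Q[4]
for d in range(-180,181,20):
    psi=np.radians(d);s=np.array([np.cos(psi),np.sin(psi)]);q=np.array(q0);out=[]
    for off,z in((.02,.155),):
        for th in range(0,71,10):
            x,T=pose([*(C-off*s),z],psi,np.radians(th)); q,e=ik(x,T,q); out.append(round(e*1e3,1))
    print(d,out,q.round(2), np.minimum(q-LO,HI-q).min().round(2))
E
```

```text
[ 3.52835972e-01  4.96320571e-01  1.06446207e-01 -7.63715762e-05
  2.06884129e-01  2.80602198e-01  0.00000000e+00  3.68976436e-02
  0.00000000e+00]
-180 [np.float64(0.0), np.float64(0.0), np.float64(0.0), np.float64(0.0), np.float64(0.0), np.float64(0.0), np.float64(0.0), np.float64(0.0)] [-0.47 -0.52  2.19  1.03  0.52  0.44] 0.18
-160 [np.float64(0.0), np.float64(0.0), np.float64(0.0), np.float64(0.0), np.float64(0.0), np.float64(0.0), np.float64(0.0), np.float64(0.0)] [-0.67 -0.31  2.04  1.26  1.    0.03] 0.33
-140 [np.float64(0.0), np.float64(0.0), np.float64(0.0), np.float64(0.0), np.float64(0.0), np.float64(0.0), np.float64(0.0), np.float64(0.0)] [-0.75 -0.04  1.81  1.25  1.39 -0.15] 0.56
-120 [np.float64(0.0), np.float64(0.0), np.float64(0.0), np.float64(0.0), np.float64(0.0), np.float64(0.0), np.float64(0.0), np.float64(0.0)] [-0.74  0.22  1.54  1.19  1.71 -0.25] 0.83
-100 [np.float64(0.0), np.float64(0.0), np.float64(0.0), np.float64(0.0), np.float64(0.0), np.float64(0.0), np.float64(0.0), np.float64(0.0)] [-0.68  0.45  1.24  1.12  2.   -0.31] 0.73
-80 [np.float64(0.0), np.fl
[... 1852 characters left out ...]
), np.float64(0.0), np.float64(0.0), np.float64(0.0), np.float64(0.0), np.float64(10.9), np.float64(43.7)] [ 0.14 -0.15  1.79 -1.06  1.16  2.93] 0.0
140 [np.float64(0.0), np.float64(0.0), np.float64(0.0), np.float64(0.0), np.float64(0.0), np.float64(0.0), np.float64(0.0), np.float64(20.0)] [ 0.04 -0.37  2.04 -1.06  0.75  2.83] 0.0
160 [np.float64(0.0), np.float64(0.0), np.float64(0.0), np.float64(0.0), np.float64(0.0), np.float64(0.0), np.float64(0.0), np.float64(0.0)] [-0.16 -0.52  2.19 -0.61  0.31  2.22] 0.05
180 [np.float64(0.0), np.float64(0.0), np.float64(0.0), np.float64(0.0), np.float64(0.0), np.float64(0.0), np.float64(0.0), np.float64(0.0)] [-0.47 -0.52  2.19  1.03  0.52  0.44] 0.18
```

```bash
python3 - <<'E'
from plan import *
C=np.array([.562,-.106]);psi=np.radians(-130);s=np.array([np.cos(psi),np.sin(psi)])
x,T=pose([*(C-.02*s),.158],psi,0);print('tcp',x)
s_,M=st(0);cur=np.array([*s_['ee_pos'][:2],.268])
print('shift after yaw',T.apply(x-cur,inverse=True))
qs=[]
q=s_['qpos']
for f in np.linspace(0,1,9):
    X=cur+f*(x-cur);q,e=ik(X,T,q);print(e.round(4),q.round(2))
E
```

```text
tcp [ 0.63334942 -0.02096907  0.219     ]
shift after yaw [ 0.34165911 -0.1500861   0.049     ]
0.0 [-0.68  0.42  0.91  0.    1.82  0.02]
0.0 [-0.61  0.37  0.97  0.    1.8   0.09]
0.0 [-0.54  0.34  1.03  0.    1.78  0.16]
0.0 [-0.47  0.32  1.07  0.    1.76  0.23]
0.0 [-0.39  0.31  1.09  0.    1.74  0.31]
0.0 [-0.32  0.31  1.1   0.    1.73  0.38]
0.0 [-0.24  0.32  1.1   0.    1.72  0.46]
0.0 [-0.16  0.34  1.09  0.    1.71  0.53]
0.0 [-0.09  0.37  1.07  0.    1.71  0.61]
```

servo_tool(
  targets=[
    [[0,0.08,0,0,0,0,0.01],[0,0.08,0,0,0,0,0.01],[0,0,0,0,0,0,0.01],[0,0,0.07,0,0,0,0.01],[0,0,0.09,0,0,0,0.01],[0,0,0.09,0,0,0,0.01],[0,0,0.09,0,0,0,0.01],[0,0,0.09,0,0,0,0.01],[0,0,0.09,0,0,0,0.01],[0,0,0.09,0,0,0,0.01],[0,0,0.07,0,0,0,0.01],[0,0,0.02,0,0,0,0.01],[0,0,0,0,0,0,0.01]],
  ],
)

```text
t: 8.2
ee_pos: [0.5289, -0.3798, 0.269]
eef_rot: [0.904, 0.428, -0.0, 0.0]
ft_force: [-0.1, -0.2, -1.3]
opening: 0.0233
gripper_force: 68.7
```

servo_tool(
  targets=[
    [[0,0,0,0.01,-0.0045,0,0.01],[0,0,0,0.02,-0.009,0,0.01],[0,0,0,0.025,-0.011,0,0.01],[0,0,0,0.028,-0.012,0,0.01],[0,0,0,0.028,-0.012,0,0.01],[0,0,0,0.028,-0.012,0,0.01],[0,0,0,0.028,-0.012,0,0.01],[0,0,0,0.028,-0.012,0,0.01],[0,0,0,0.028,-0.012,0,0.01],[0,0,0,0.028,-0.012,0,0.01],[0,0,0,0.028,-0.012,0,0.01],[0,0,0,0.025,-0.012,0,0.01],[0,0,0,0.02,-0.009,0,0.01],[0,0,0,0.012,-0.007,0,0.01],[0,0,0,0.006,-0.004,0,0.01],[0,0,0,0,0,0,0.01],[0,0,0,0,0,0,0.01]],
  ],
)

```text
t: 9.9
ee_pos: [0.6278, -0.0194, 0.2693]
eef_rot: [0.904, 0.427, -0.0, 0.0]
ft_force: [-0.7, 0.3, -2.4]
opening: 0.023
gripper_force: 68.6
```

```bash
python3 - <<'E'
from plan import *
s,M=st();x=np.array([.6333,-.021,.219]);print('shift',M.T@(x-s['ee_pos']))
t=cv2.cvtColor(cap('top','top3.png'),4);s=cv2.cvtColor(cap('side','side3.png'),4)
a=cv2.resize(t[150:270,260:380],(400,400));b=cv2.resize(s[120:270,240:390],(400,400));cv2.imwrite('pics/crop3.png',np.hstack([a,b]))
E
```

```text
t 9.9 q [-0.0895, 0.3458, 0.9919, -0.0003, 1.8039, 0.598] p [ 0.6278 -0.0194  0.2693] x [ 0.635  0.773 -0.   ] y [ 0.773 -0.635  0.   ] z [ 0. -0. -1.] F [-0.7  0.3 -2.4] open 0.023 68.569096326828
shift [0.00226385 0.00528029 0.05034574]
```

View pics/crop3.png

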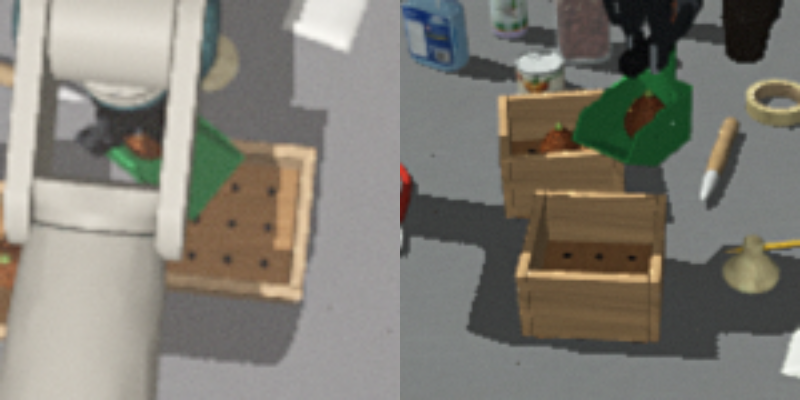

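```bash
python3 - <<'E'
from h import *
print('lip',onz('top',325.4,206.1,.208))
P=[onz('side',*p,.1) for p in((284.3,223.9),(337.5,225),(339.4,193),(289.9,192.4))];print(np.array(P).round(3),np.mean(P,0))
# top crop far corners
P=[onz('top',260+u*.3,150+v*.3,.1) for u,v in((317,147),(302,299))];print(P)
E
```

```text
lip [ 0.57162451 -0.09191208  0.208     ]
[[ 0.482 -0.179  0.1  ]
 [ 0.638 -0.189  0.1  ]
 [ 0.652 -0.034  0.1  ]
 [ 0.491 -0.025  0.1  ]] [ 0.56591271 -0.10675896  0.1       ]
[array([ 0.6344838, -0.196138 ,  0.1      ]), array([ 0.47394953, -0.18047089,  0.1       ])]
```

The view shows the bulb still in the scoop and the lip (top px 325,206) over the box, with the box centre at (0.565, -0.107). I lower.

servo_tool(
  targets=[
    [[0,0,0,0.002,0.003,0.015,0.01],[0,0,0,0.002,0.003,0.015,0.01],[0,0,0,0,0,0.012,0.01],[0,0,0,0,0,0.008,0.01],[0,0,0,0,0,0,0.01],[0,0,0,0,0,0,0.01],[0,0,0,0,0,0,0.01]],
  ],
  squeeze=90,
)

```text
t: 10.7
ee_pos: [0.6354, -0.0193, 0.2203]
eef_rot: [0.904, 0.428, 0.001, 0.0]
ft_force: [-0.3, 0.7, -2.1]
opening: 0.0229
gripper_force: 90.7
```

```bash
python3 - <<'E'
from plan import *
s,M=st();T=R.from_matrix(M);x=s['ee_pos'];lip=x+T.apply(LIP);print('lip',lip,lip[:2]-[.565,-.107])
# pivot on lip by dth per row: shift in tool axes, before / after turn
for d in(.1,.05):
    r=E('y',d);v=LIP-r.apply(LIP);print(d,'shift old axes',v,'new axes',r.inv().apply(v))
psi=np.radians(-130);q=s['qpos']
for th in range(0,69,4):
    X,TT=pose([*lip[:2],lip[2]-.015*min(1,th/40)],psi,np.radians(th));q2,e=ik(X,TT,q);print(th,e.round(4),q2.round(2),abs(q2-q).max().round(3));q=q2
E
```

```text
t 10.7 q [-0.0885, 0.3707, 1.0575, 0.0001, 1.7117, 0.5984] p [ 0.6354 -0.0193  0.2203] x [0.634 0.773 0.001] y [ 0.773 -0.634  0.001] z [ 0.002 -0.    -1.   ] F [-0.3  0.7 -2.1] open 0.0229 90.69378733634949
lip [ 0.57779792 -0.08969262  0.15922173] [0.01279792 0.01730738]
0.1 shift old axes [-0.00654446  0.         -0.00878009] new axes [-0.00563522  0.         -0.00938959]
0.05 shift old axes [-0.00316246  0.         -0.00447187] new axes [-0.002935    0.         -0.00462434]
0 0.0 [-0.09  0.37  1.05 -0.    1.71  0.61] 0.01
4 0.0 [-0.12  0.33  1.1   0.06  1.67  0.58] 0.059
8 0.0 [-0.15  0.29  1.15  0.12  1.63  0.56] 0.061
12 0.0 [-0.19  0.25  1.19  0.18  1.6   0.52] 0.063
16 0.0 [-0.23  0.21  1.24  0.25  1.56  0.49] 0.065
20 0.0 [-0.27  0.18  1.28  0.32  1.53  0.44] 0.068
24 0.0 [-0.31  0.15  1.32  0.39  1.51  0.4 ] 0.07
28 0.0 [-0.35  0.12  1.36  0.46  1.48  0.35] 0.072
32 0.0 [-0.39  0.1   1.4   0.53  1.47  0.3 ] 0.074
36 0.0 [-0.43  0.08  1.44  0.61  1.45  0.25] 0.075
40 0.0 [-0.47  0.07  1.48  0.68  1.44  0.19] 0.076
44 0.0 [-0.51  0.06  1.51  0.76  1.44  0.13] 0.076
48 0.0 [-0.55  0.05  1.55  0.83  1.45  0.08] 0.075
52 0.0 [-0.59  0.05  1.58  0.91  1.46  0.02] 0.074
56 0.0 [-0.63  0.05  1.6   0.98  1.47 -0.03] 0.073
60 0.0 [-0.67  0.06  1.63  1.05  1.48 -0.09] 0.071
64 0.0 [-0.7   0.08  1.65  1.12  1.5  -0.14] 0.069
68 0.0 [-0.73  0.1   1.67  1.19  1.53 -0.2 ] 0.066
```

servo_tool(
  targets=[
    [[0,0.05,0,-0.003,0,-0.0035,0.01],[0,0.05,0,-0.003,0,-0.0035,0.01],[0,0.05,0,-0.003,0,-0.0035,0.01],[0,0.05,0,-0.003,0,-0.0035,0.01],[0,0.05,0,-0.003,0,-0.0035,0.01],[0,0.05,0,-0.003,0,-0.0035,0.01],[0,0.05,0,-0.003,0,-0.0035,0.01],[0,0.05,0,-0.003,0,-0.0035,0.01],[0,0.05,0,-0.003,0,-0.0045,0.01],[0,0.05,0,-0.003,0,-0.0045,0.01],[0,0.05,0,-0.003,0,-0.0045,0.01],[0,0.05,0,-0.003,0,-0.0045,0.01]],
  ],
)

```text
t: 11.9
ee_pos: [0.6051, -0.0562, 0.2543]
eef_rot: [0.863, 0.409, 0.268, -0.126]
ft_force: [-0.2, -0.6, -2.0]
opening: 0.0227
gripper_force: 90.8
```

```bash
python3 - <<'E'
from plan import *
s,M=st();T=R.from_matrix(M);lip=s['ee_pos']+T.apply(LIP);print('lip',lip,lip[:2]-[.565,-.107],'tilt',np.degrees(np.arccos(-M[2,2])))
E
```

```text
t 11.9 q [-0.4096, 0.0887, 1.4145, 0.5786, 1.4698, 0.2667] p [ 0.6051 -0.0562  0.2543] x [0.522 0.638 0.566] y [ 0.773 -0.634  0.002] z [ 0.361  0.437 -0.824] F [-0.2 -0.6 -2. ] open 0.0227 90.82494020462036
lip [ 0.57966008 -0.08765237  0.15249779] [0.01466008 0.01934763] tilt 34.48809413578704
```

servo_tool(
  targets=[
    [[0,0.05,0,-0.003,0,-0.0045,0.01],[0,0.05,0,-0.003,0,-0.0045,0.01],[0,0.05,0,-0.003,0,-0.0045,0.01],[0,0.05,0,-0.003,0,-0.0045,0.01],[0,0.05,0,-0.003,0,-0.0045,0.01],[0,0.05,0,-0.003,0,-0.0045,0.01],[0,0.05,0,-0.003,0,-0.0045,0.01],[0,0.05,0,-0.003,0,-0.0045,0.01],[0,0.03,0,-0.002,0,-0.0027,0.01],[0,0.03,0,-0.002,0,-0.0027,0.01],[0,0.03,0,-0.002,0,-0.0027,0.01],[0,0.03,0,-0.002,0,-0.0027,0.01],[0,0,0,0,0,0,0.01],[0,0,0,0,0,0,0.01],[0,0,0,0,0,0,0.01],[0,0,0,0,0,0,0.01],[0,0,0,0,0,0,0.01],[0,0,0,0,0,0,0.01]],
  ],
)

```text
t: 13.7
ee_pos: [0.5701, -0.0986, 0.2605]
eef_rot: [0.766, 0.362, 0.48, -0.227]
ft_force: [0.5, 0.4, -2.1]
opening: 0.0227
gripper_force: 90.9
```

```bash
python3 - <<'E'
from plan import *
s,M=st();T=R.from_matrix(M);lip=s['ee_pos']+T.apply(LIP);print('lip',lip,lip[:2]-[.565,-.107],'tilt',np.degrees(np.arccos(-M[2,2])))
t=cv2.cvtColor(cap('top','top4.png'),4);s=cv2.cvtColor(cap('side','side4.png'),4)
a=cv2.resize(t[150:270,260:380],(400,400));b=cv2.resize(s[120:270,240:390],(400,400));cv2.imwrite('pics/crop4.png',np.hstack([a,b]))
E
```

```text
t 13.7 q [-0.6946, 0.0765, 1.6366, 1.1231, 1.5159, -0.1319] p [ 0.5701 -0.0986  0.2605] x [0.276 0.337 0.9  ] y [ 0.773 -0.634  0.   ] z [ 0.571  0.696 -0.436] F [ 0.5  0.4 -2.1] open 0.0227 90.9277617931366
lip [ 0.57979316 -0.08678692  0.15203756] [0.01479316 0.02021308] tilt 64.17125240626058
```

View pics/crop4.png

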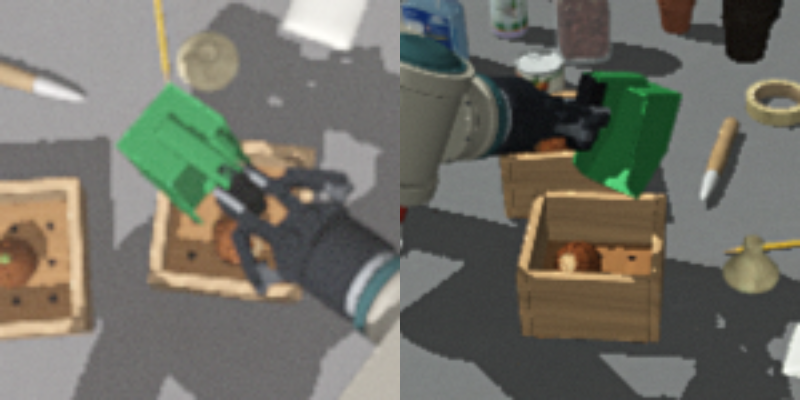

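The bulb lies in the empty box (side crop 577,258), so I tip back and carry the scoop away.

servo_tool(
  targets=[
    [[0,0,0,0,0,0,0.01],[0,0,0,0,0,0,0.01],[0,-0.05,0,0.003,0,0.0045,0.01],[0,-0.09,0,0.0055,0,0.008,0.01],[0,-0.09,0,0.0055,0,0.008,0.01],[0,-0.09,0,0.0055,0,0.008,0.01],[0,-0.09,0,0.0055,0,0.008,0.01],[0,-0.09,0,0.0055,0,0.008,0.01],[0,-0.09,0,0.0055,0,0.007,0.01],[0,-0.09,0,0.0055,0,0.006,0.01],[0,-0.09,0,0.0055,0,0.006,0.01],[0,-0.09,0,0.0055,0,0.006,0.01],[0,-0.09,0,0.0055,0,0.006,0.01],[0,-0.09,0,0.0055,0,0.006,0.01],[0,-0.08,0,0.005,0,0.005,0.01],[0,0,0,0,0,-0.03,0.01],[0,0,0,0,0,-0.03,0.01],[0,0,0,0,0,0,0.01]],
  ],
)

```text
t: 15.6
ee_pos: [0.6366, -0.0186, 0.297]
eef_rot: [0.904, 0.428, 0.004, 0.002]
ft_force: [-0.5, -0.8, 0.1]
opening: 0.0231
gripper_force: 91.0
```

```bash
python3 - <<'E'
from plan import *
s,M=st();T=R.from_matrix(M);lip=s['ee_pos']+T.apply(LIP);print('lip',lip)
print('rotvec to level',(T.inv()*pose([0,0,0],np.radians(-130),0)[1]).as_rotvec(),'shift',M.T@(np.array([.529,-.379,s['ee_pos'][2]])-s['ee_pos']))
E
```

```text
t 15.6 q [-0.0875, 0.3701, 0.907, 0.0009, 1.856, 0.5991] p [ 0.6366 -0.0186  0.297 ] x [0.634 0.774 0.005] y [ 0.774 -0.634  0.006] z [ 0.008  0.    -1.   ] F [-0.5 -0.8  0.1] open 0.0231 91.01745128631592
lip [ 0.57946946 -0.08895288  0.2355073 ]
rotvec to level [ 0.0064461  -0.00553622  0.01179649] shift [-0.34701622  0.14516282 -0.00096749]
```

servo_tool(
  targets=[
    [[0,0,0,-0.015,0.006,0,0.01],[0,0,0,-0.027,0.011,0,0.01],[0,0,0,-0.03,0.0125,0,0.01],[0,0,0,-0.03,0.0125,0,0.01],[0,0,0,-0.03,0.0125,0,0.01],[0,0,0,-0.03,0.0125,0,0.01],[0,0,0,-0.03,0.0125,0,0.01],[0,0,0,-0.03,0.0125,0,0.01],[0,0,0,-0.03,0.0125,0,0.01],[0,0,0,-0.03,0.0125,0,0.01],[0,0,0,-0.03,0.0125,0,0.01],[0,0,0,-0.02,0.009,0,0.01],[0,0,0,-0.015,0.005,0,0.01],[0,0,0,0,0,0,0.01]],
  ],
)

```text
t: 17.0
ee_pos: [0.5247, -0.3802, 0.2899]
eef_rot: [0.905, 0.426, -0.001, -0.001]
ft_force: [0.4, -0.1, -2.3]
opening: 0.0231
gripper_force: 90.8
```

servo_tool(
  targets=[
    [[0.006,-0.006,-0.07,0,0,0,0.01],[0,0,-0.09,0,0,0,0.01],[0,0,-0.09,0,0,0,0.01],[0,0,-0.09,0,0,0,0.01],[0,0,-0.09,0,0,0,0.01],[0,0,-0.09,0,0,0,0.01],[0,0,-0.09,0,0,0,0.01],[0,0,-0.07,0,0,0,0.01],[0,0,-0.02,0,0,0,0.01],[0,0,0,0,0,0.04,0.01],[0,0,0,0,0,0.04,0.01],[0,0,0,0,0,0.04,0.01],[0,0,0,0,0,0.03,0.01],[0,0,0,0,0,0.02,0.01],[0,0,0,0,0,0,0.01],[0,0,0,0,0,0,0.01]],
  ],
)

```text
t: 18.6
ee_pos: [0.5251, -0.3781, 0.1223]
eef_rot: [0.703, 0.712, -0.003, -0.003]
ft_force: [0.4, 0.6, -0.5]
opening: 0.0229
gripper_force: 90.7
```

```bash
python3 - <<'E'
from plan import *
s,M=st()
t=cv2.cvtColor(cap('side','side5.png'),4)
cv2.imwrite('pics/crop5.png',cv2.resize(t[180:330,240:400],None,fx=3.5,fy=3.5))
E
```

```text
t 18.6 q [-0.6785, 0.4544, 1.146, -0.0059, 1.5469, -0.6912] p [ 0.5251 -0.3781  0.1223] x [-0.013  1.    -0.001] y [ 1.     0.013 -0.008] z [-0.008 -0.001 -1.   ] F [ 0.4  0.6 -0.5] open 0.0229 90.72510480880737
```

View pics/crop5.png

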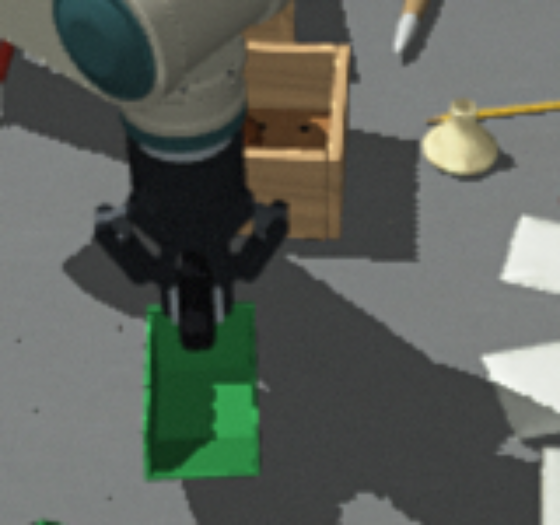

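The scoop is empty and level just above its old spot (crop 200,390). I lower it to contact.

servo_tool(
  targets=[
    [[0,0,0,0,0,0.008,0.01],[0,0,0,0,0,0.007,0.01],[0,0,0,0,0,0.004,0.01],[0,0,0,0,0,0.002,0.01],[0,0,0,0,0,0,0.01],[0,0,0,0,0,0,0.01]],
  ],
)

```text
t: 19.25
ee_pos: [0.5247, -0.3785, 0.1007]
eef_rot: [0.703, 0.712, -0.003, -0.003]
ft_force: [-0.2, 0.4, -1.4]
opening: 0.0227
gripper_force: 90.9
```

servo_tool(
  targets=[
    [[0,0,0,0,0,0.001,0.01],[0,0,0,0,0,0,0.01],[0,0,0,0,0,0,0.01]],
  ],
)

```text
t: 19.55
ee_pos: [0.5249, -0.3787, 0.1004]
eef_rot: [0.703, 0.712, -0.003, -0.002]
ft_force: [-2.0, 0.1, 4.7]
opening: 0.0227
gripper_force: 91.4
```

Contact, at 4.7 N. I open, then rise straight up.

servo_tool(
  targets=[
    [[0,0,0,0,0,0,0.03],[0,0,0,0,0,0,0.04],[0,0,0,0,0,0,0.06],[0,0,0,0,0,0,0.085],[0,0,0,0,0,0,0.085],[0,0,0,0,0,0,0.085],[0,0,0,0,0,0,0.085],[0,0,0,0,0,0,0.085],[0,0,0,0,0,-0.015,0.085],[0,0,0,0,0,-0.03,0.085],[0,0,0,0,0,-0.04,0.085],[0,0,0,0,0,-0.04,0.085],[0,0,0,0,0,-0.04,0.085],[0,0,0,0.04,0,0,0.085],[0,0,0,0.04,0,0,0.085],[0,0,0,0,0,0,0.085],[0,0,0,0,0,0,0.085]],
  ],
)

```text
t: 21.25
ee_pos: [0.5252, -0.2977, 0.2661]
eef_rot: [0.702, 0.712, -0.003, -0.002]
ft_force: [0.2, -1.0, 0.4]
opening: 0.0852
gripper_force: 0.0
```

```bash
python3 - <<'E'
from plan import *
s,M=st()
t=cv2.cvtColor(cap('side','side6.png'),4)
cv2.imwrite('pics/crop6.png',cv2.resize(t[120:330,220:430],None,fx=2.8,fy=2.8))
E
```

```text
t 21.25 q [-0.5742, 0.2768, 1.0818, -0.0058, 1.7875, -0.5898] p [ 0.5252 -0.2977  0.2661] x [-0.014  1.    -0.002] y [ 1.     0.014 -0.007] z [-0.007 -0.002 -1.   ] F [ 0.2 -1.   0.4] open 0.0852 0.0
```

View pics/crop6.png

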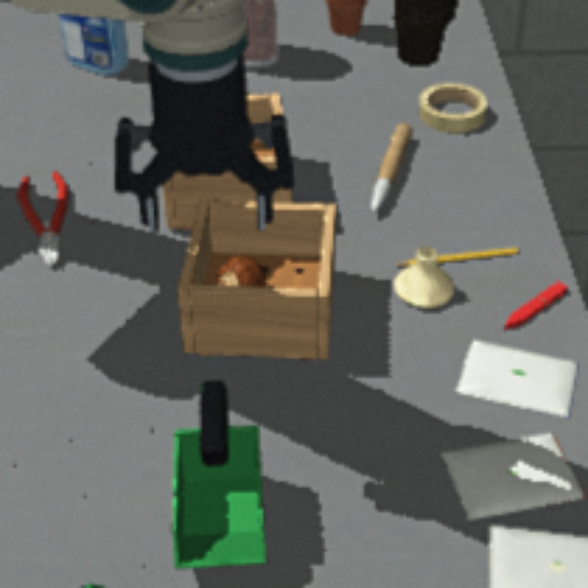

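The scoop stands upright and released (crop 218,490), the bulb rests in the box (240,270), and the arm is clear. I hand in.

```bash
python3 -c "
from h import *
print(robot.close_job())"
```

```text
the job is handed in; nothing more can be done
None
```

The bulb was tipped into the empty box, the empty scoop stands upright and released at its starting spot, and the job is handed in at about 21 s of 69 s; no verdict was returned.

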